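# Unlock the child-resistant cap of the pill tub

### The job

Please unlock the child-resistant cap of the squat white pill tub: press the cap down hard and, while it is down, turn it about a quarter turn anticlockwise (seen from above), then let go so that it springs up off its lock. The taller, slimmer pill bottle on the other side of the hob has the same kind of cap; leave that one shut.

Things in the scene. Friction and masses are not known exactly. Their poses are not given: they have to be found in the camera images.
- tub: Squat round tub of plain white plastic, 84 mm in diameter, its shoulder 72 mm above the worktop; origin at the centre of its underside, z up. A black rubber suction ring (104 mm across, 18 mm high) holds it to the worktop, so it neither slides nor turns. It stands on one side of the gas hob, left or right, and the taller, slimmer bottle on the other side.
- tub_cap (a point): Centre of the top face of the tub's cap: a white upright cylinder with fine ribs, 50 mm across and 34 mm high, on the tub's axis. Locked, its top is 114 mm and its lower edge 80 mm above the worktop, 8 mm above the shoulder. Grip it across any diameter, fingertips at least 10 mm above the shoulder before pressing. z is up.
- tub_press (a joint): How far the tub's cap is down, m: 0 locked and at rest, 0.007 hard stop, -0.006 sprung up after unlocking. A spring lifts it: 9 N at 0, 12 N at 0.0035, 15 N at 0.007, 4 N at -0.006. It turns only when at least 0.0035 down, else it is blocked after 3 degrees. A 40 N grip on its side carries press and turn by friction but gives 1 to 2 mm: push down 6 to 7 mm.
- tub_turn (a joint): Angle of the tub's cap, rad: 0 locked, growing anticlockwise seen from above, stop at 1.75. It turns with about 0.05 N m and stays where it is left. Beyond about 0.85 it is free of its lock: let go, it springs up 6 mm above its locked height and can then not turn back.
- bottle_turn (a joint): Angle of the cap of the taller, slimmer bottle, rad: 0 locked, as it must stay. This white bottle is 58 mm in diameter, its shoulder 112 mm and its cap's top 154 mm above the worktop; the same cap and the same kind of rubber ring (78 mm across) as the tub.
Mind the look-alikes: they are no part of the job. Leave any green or turquoise look-alike of the tub alone.

How it is judged:
By the outcome, as a careful person would: the job done as asked, in the order asked, and still so for the second after the job is handed in, with the robot touching nothing.
It also fails if it takes over 34 s, if anything falls off the work surface, if the arm or the gripper's body presses on something with over 40 N, if the wrist force passes 120 N, or if a joint passes its speed limit or range.

### The arm

A 7-joint arm with a two-finger parallel gripper is mounted at the origin on a cart in front of the work surface, level with it; the furniture and walls round the work are solid. World frame = base frame: x ahead of the robot, y to its left, z up, the work surface at z = 0. Lengths are in m, angles in rad, forces in N, time in s.
With the tool pointing down it reaches from about 0.425 to 0.925 m from the base axis. Payload 6.8 kg.
Tool frame: the origin (TCP) lies between the finger pads; the fingertips stand r.tcp_to_tips ahead of it and the grasp point (between the pads) lies 3 mm ahead of it (r.tcp_to_tips is the distance from the TCP to the fingertips, in m); z points along the fingers, y is the line along which they close (so a half turn about z gives the same grasp; the last joint's range is limited). The gripper opens to 85 mm and grips with 20 to 120 N. Pads are 22 mm wide; open, the fingers measure 114 mm over their backs; the gripper's body (76 mm by 85 mm) begins 54 mm behind the grasp point. The pads swing forward as they close: fully open they stand 13 mm farther back than shut.
Start: joints at [1.198, 0.477, 0.022, 1.555, -0.011, 1.109, -0.083], TCP at [0.177, -0.651, 0.253] pointing down, gripper open.
Joint ranges: [-2.96, 2.96], [-0.34, 2.1], [-1.41, 1.46], [0.24, 2.44], [-1.37, 4.51], [0.17, 1.92], [-2.96, 2.96]. Speed limits (rad/s): [2.39, 2.39, 3.14, 3.14, 3.14, 3.14, 3.14].

### API

Orientations are given as a rotation vector (axis times angle).
In Python, from bench import r gives the robot as it stands. The module is installed in compiled form; this text tells all that it offers.
- The arm moves only by the tool step_arm, never from a script. Its argument "moves" is a list of rows, each an object of numbers: "rx", "ry", "rz": the turn, a rotation vector about the tool's x, y, z in degrees; "dx", "dy", "dz": the shift along the tool's x, y, z in mm; "gripper": the opening, from -1 (shut) to 1 (fully open). In form: [{"rx": .., "ry": .., "rz": .., "dx": .., "dy": .., "dz": .., "gripper": ..}, ...]. A call has 1 to 20 rows; each row shifts and turns the commanded pose from where the row before left it, along the tool's axes as they then stand; what a row does not reach is not made up. A row lasts 1/8 s, in which the tool goes at most 62.5 mm and 10.7 degrees, less where a joint would pass 70% of its speed; a pose out of reach is approached as far as the arm can. A call is refused whole if a number of a shift passes 62.5 or a number of a turn 10.7, either way. A call with a gripper value outside its range is refused whole. The fingers move at their own pace and stop on an object; "grip_force" is the grip in N (left out, the last holds). Time passes only in rows, so rows that do not move let the fingers close. It gives the time, the measured TCP pose, the force, the opening and the grip force at its end, in the units of the state.
- r.get_obs(): the state, without advancing time (a new reading comes with each control period).
- r.grab_frame(name): name is "side" or "top"; returns the picture (480x640x3 uint8, blue, green, red); there is no depth.
- r.camera_info(name): a dict with "mtx" (3x3 intrinsics, pixels), "rvec" (rotation vector, rad) and "tvec" (3), from world to camera coordinates, as OpenCV has them. Camera axes: x right, y down, z forward; pixel columns grow to the right and rows downward; lengths in m; the calibration is good to about 2 mm. A picture is of the moment at which its call begins. camera_info takes no time and is no camera call.
- r.hand_in(): hands the job in; it is judged then, once.
The state is a dict: "clock": time; "joints": joint angles; "qvel": joint speeds; "tau": joint torques, N m; "tcp_pos": TCP position; "orientation": TCP orientation; "contact_force": force on the tool from outside, world axes, zero at the start; "moment": the same for the moment, N m; "grip_width": finger opening in m; "gripper_force": force on a finger pad.
Only numpy, scipy, OpenCV 4.12 (cv2) and the standard library are available. Lean on these libraries where they do the work, as an engineer would, in place of code of your own. Each camera call takes 0.05 s, during which the arm holds its last target. There are 200 camera calls.

## Working session

There is one attempt and no reset: what is moved stays moved. The work goes in short steps, Python scripts to look and compute and a tool call to move; the robot and the scene stay as the last step left them, time stands still between calls to the robot, and variables do not carry over. Pictures are saved under pics/ and viewed, at most 10 in all, crops included, and the job is handed in when it is done.

Besides the shell and the picture viewer there is one more tool, called after "Emit:" as a command line: name --argument value ..., lists and objects as JSON in quotes. step_arm: Moves the arm, as the interface text tells. Its arguments: {"type":"object","properties":{"moves":{"type":"array","items":{"type":"object","properties":{"rx":{"type":"number"},"ry":{"type":"number"},"rz":{"type":"number"},"dx":{"type":"number"},"dy":{"type":"number"},"dz":{"type":"number"},"gripper":{"type":"number"}}}},"grip_force":{"type":"number"}},"required":["moves"]}

```bash
mkdir -p pics; python3 - <<'E'
from bench import r
import cv2,numpy as np
for n in("side","top"):
    cv2.imwrite(f"pics/{n}0.png",r.grab_frame(n)); c=r.camera_info(n)
    R=cv2.Rodrigues(np.array(c["rvec"],float))[0]; print(n,c["mtx"],-R.T@np.array(c["tvec"]).ravel(),R[2])
o=r.get_obs();print(o["clock"],o["tcp_pos"],o["orientation"],o["grip_width"],r.tcp_to_tips)
E
```

```text
side [[596.23318589   0.         316.03184313]
 [  0.         596.23318589 249.41353039]
 [  0.           0.           1.        ]] [-0.36967849  0.88777163  0.98675883] [ 0.51730728 -0.63919086 -0.56905907]
top [[573.4029586    0.         313.85118212]
 [  0.         573.4029586  232.56044866]
 [  0.           0.           1.        ]] [ 0.08439124 -0.12185597  1.60828373] [ 0.23442032  0.03227558 -0.9715994 ]
0.1 [ 0.17650276 -0.65100198  0.2524054 ] [-3.11248438e+00 -4.14516008e-01  5.26638502e-04] 0.08536714875193398 0.022
```

View pics/side0.png

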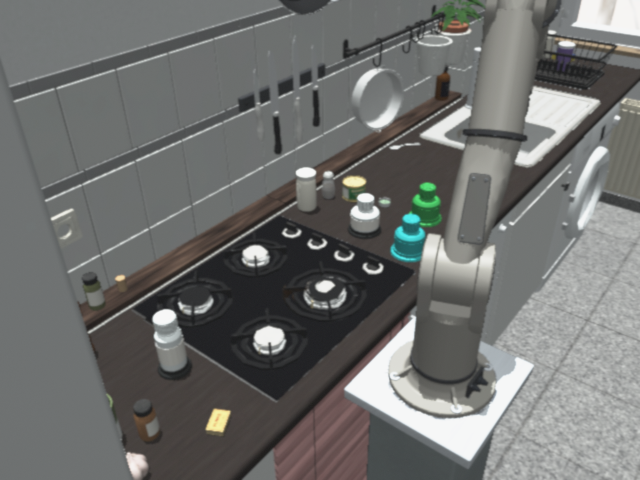

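View pics/top0.png

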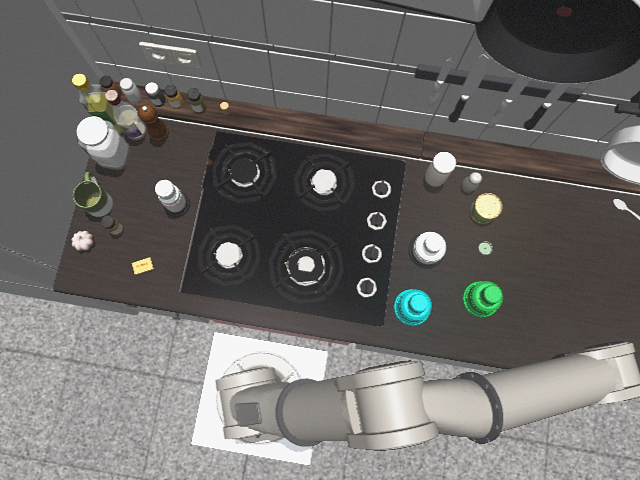

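Side view: the squat white tub is right of the hob at about (365,215) with its cap at (366,201). In the top view it is at (430,247), cap at (432,242). The slim bottle is left of the hob, at (170,345) in the side view and (170,195) in the top view. The turquoise and green look-alikes stand nearer the robot.

```bash
python3 - <<'E'
import cv2,numpy as np
a=cv2.imread("pics/side0.png")[180:245,330:410];b=cv2.imread("pics/top0.png")[215:280,395:475]
f=lambda i:cv2.resize(i,None,fx=5,fy=5,interpolation=cv2.INTER_CUBIC)
cv2.imwrite("pics/crop.png",np.hstack([f(a),f(b)]))
E
```

```text
(no output)
```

View pics/crop.png

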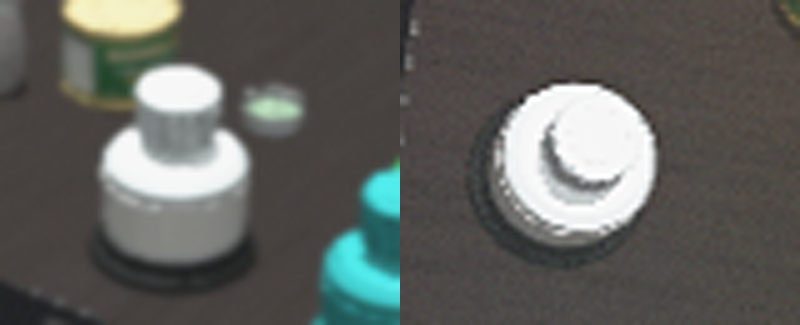

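The crop shows the cap's top face centred near (365.3,197.2) in the side view and (435.2,242.0) in the top view.

```bash
cat > h.py <<'E'
from bench import r
import cv2,numpy as np
def P(n):
    c=r.camera_info(n);R=cv2.Rodrigues(np.array(c["rvec"],float))[0]
    return np.array(c["mtx"]),R,np.array(c["tvec"],float).ravel()
def ray(n,p,z):
    K,R,t=P(n);o=-R.T@t;d=R.T@np.linalg.solve(K,[*p,1]);return o+d*(z-o[2])/d[2]
def tri(ps,pt):
    M=[];
    for n in("side","top"):
        K,R,t=P(n);M.append(K@np.c_[R,t])
    X=cv2.triangulatePoints(M[0],M[1],np.array(ps,float),np.array(pt,float)).ravel();return X[:3]/X[3]
E
python3 - <<'E'
from h import *
from scipy.spatial.transform import Rotation as T
print(tri((365.3,197.2),(435.2,242)),ray("side",(365.3,197.2),.114),ray("top",(435.2,242),.114))
print("widths",ray("side",(356.8,197.2),.114)-ray("side",(374,197.2),.114))
# shoulder in top view: white blob
g=cv2.imread("pics/top0.png");m=cv2.inRange(g,(150,)*3,(255,)*3)[215:280,395:475]
c=max(cv2.findContours(m,0,2)[0],key=cv2.contourArea)[:,0]+[395,215]
(x,y),rad=cv2.minEnclosingCircle(c);p=ray("top",(x,y),.072);print("shoulder",p,rad,ray("top",(x+rad,y),.072)-p)
for n in("pics/side0.png",):pass
for q in[(411,225),(427,192),(354,182),(306,175)]:print(q,ray("side",q,.1))
print("turq,green top",ray("top",(416,300),.11),ray("top",(490,293),.11),"hob",ray("top",(405,160),0),ray("top",(386,324),0))
o=r.get_obs();print(T.from_rotvec(o["orientation"]).as_matrix().round(3))
E
```

```text
[ 0.47644083 -0.39627946  0.11079982] [ 0.47536521 -0.39105796  0.114     ] [ 0.47363109 -0.39663801  0.114     ]
widths [0.04038689 0.03016909 0.        ]
shoulder [ 0.46971344 -0.3910707   0.072     ] 15.861786842346191 [ 0.00729363 -0.04300994  0.        ]
(411, 225) [ 0.30036387 -0.35950911  0.1       ]
(427, 192) [ 0.35794054 -0.54879946  0.1       ]
(354, 182) [ 0.57104716 -0.46914538  0.1       ]
(306, 175) [ 0.72083224 -0.41609466  0.1       ]
turq,green top [ 0.31145223 -0.36582816  0.11      ] [ 0.36215637 -0.55554672  0.11      ] hob [ 0.73755386 -0.2995347   0.        ] [ 0.2478723  -0.30963941  0.        ]
[[ 0.965  0.262 -0.001]
 [ 0.262 -0.965  0.002]
 [-0.    -0.002 -1.   ]]
```

Triangulation puts the cap at about (0.473, -0.393, 0.111). The height agrees with the given 0.114, and the shoulder radius of 43.6 mm agrees with 42 mm. Now moving above it.

Emit:
step_arm --moves '[{"dx": 25,"dy": -12,"gripper": 1},{"dx": 44,"dy": -21,"gripper": 1},{"dx": 48,"dy": -23,"gripper": 1},{"dx": 48,"dy": -23,"gripper": 1},{"dx": 48,"dy": -23,"gripper": 1},{"dx": 48,"dy": -23,"gripper": 1},{"dx": 44,"dy": -22,"gripper": 1},{"dx": 30,"dy": -15,"gripper": 1},{"dx": 18,"dy": -9,"dz": 20,"gripper": 1},{"dz": 35,"gripper": 1},{"dz": 30,"gripper": 1},{"gripper": 1},{"gripper": 1}]' --grip_force 40

```text
invalid input at $.moves[0]: expected keys rx, ry, rz, dx, dy, dz, gripper
```

```bash
python3 - <<'E'
from h import *
a=r.grab_frame("side");b=r.grab_frame("top")
cv2.imwrite("pics/s1.png",a);cv2.imwrite("pics/t1.png",b)
o=r.get_obs();print(o["clock"],o["tcp_pos"],o["orientation"],o["joints"],o["contact_force"])
f=lambda i:cv2.resize(i,(400,400),interpolation=cv2.INTER_CUBIC)
cv2.imwrite("pics/crop1.png",np.hstack([f(a[140:260,310:430]),f(b[180:300,380:500])]))
E
```

```text
0.2 [ 0.17657441 -0.65117228  0.25269018] [-3.11299391e+00 -4.14619261e-01  3.86949881e-04] [ 1.19789539  0.47754739  0.0223524   1.55599029 -0.01147508  1.10931887
 -0.083106  ] [ 0.61998663 -0.30241675 -0.63386661]
```

View pics/crop1.png

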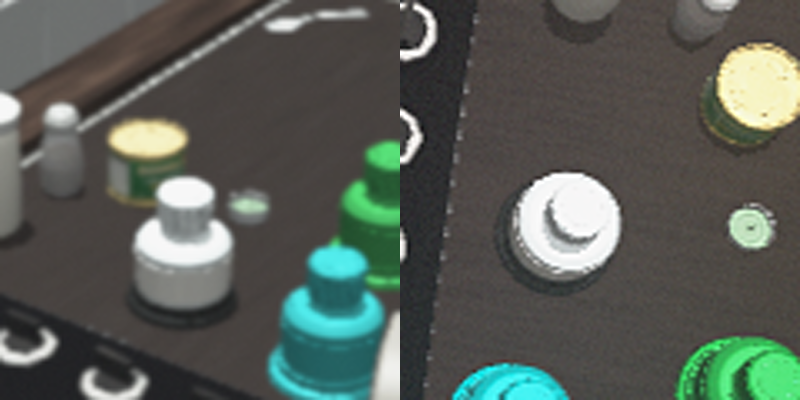

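The call was refused because every row needs all seven keys, so the arm hasn't moved. The crop shows the same scene, with the tub free at (185,240) and (565,225). Sending the move again in full.

Emit:
step_arm --moves '[{"rx": 0,"ry": 0,"rz": 0,"dx": 25,"dy": -12,"dz": 0,"gripper": 1},{"rx": 0,"ry": 0,"rz": 0,"dx": 44,"dy": -21,"dz": 0,"gripper": 1},{"rx": 0,"ry": 0,"rz": 0,"dx": 48,"dy": -23,"dz": 0,"gripper": 1},{"rx": 0,"ry": 0,"rz": 0,"dx": 48,"dy": -23,"dz": 0,"gripper": 1},{"rx": 0,"ry": 0,"rz": 0,"dx": 48,"dy": -23,"dz": 0,"gripper": 1},{"rx": 0,"ry": 0,"rz": 0,"dx": 48,"dy": -23,"dz": 0,"gripper": 1},{"rx": 0,"ry": 0,"rz": 0,"dx": 44,"dy": -22,"dz": 0,"gripper": 1},{"rx": 0,"ry": 0,"rz": 0,"dx": 30,"dy": -15,"dz": 0,"gripper": 1},{"rx": 0,"ry": 0,"rz": 0,"dx": 18,"dy": -9,"dz": 20,"gripper": 1},{"rx": 0,"ry": 0,"rz": 0,"dx": 0,"dy": 0,"dz": 35,"gripper": 1},{"rx": 0,"ry": 0,"rz": 0,"dx": 0,"dy": 0,"dz": 30,"gripper": 1},{"rx": 0,"ry": 0,"rz": 0,"dx": 0,"dy": 0,"dz": 0,"gripper": 1},{"rx": 0,"ry": 0,"rz": 0,"dx": 0,"dy": 0,"dz": 0,"gripper": 1}]' --grip_force 40

```text
clock: 1.82
tcp_pos: [0.4724, -0.3948, 0.1686]
orientation: [3.114, 0.413, 0.0]
contact_force: [0.8, 0.3, 0.5]
grip_width: 0.0852
gripper_force: 0.0
```

```bash
python3 - <<'E'
from h import *
a=r.grab_frame("side");b=r.grab_frame("top")
cv2.imwrite("pics/s2.png",a);cv2.imwrite("pics/t2.png",b)
o=r.get_obs();print(o["clock"],o["tcp_pos"],o["orientation"],o["joints"],o["contact_force"])
f=lambda i:cv2.resize(i,(400,400),interpolation=cv2.INTER_CUBIC)
cv2.imwrite("pics/crop2.png",np.hstack([f(a[140:260,310:430]),f(b[180:300,380:500])]))
E
```

```text
1.925 [ 0.47309875 -0.39489173  0.16959152] [3.11258692e+00 4.13442992e-01 2.54586375e-03] [ 0.67081393  0.47033857 -0.10141593  1.77490651  0.05900592  0.89695626
 -0.76307564] [-0.69465159  0.39123969  0.43400857]
```

View pics/crop2.png

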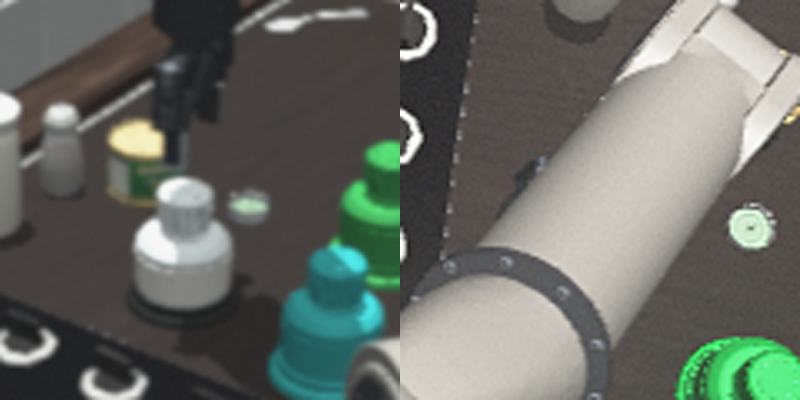

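The open fingers sit above the white cap at (185,205) in the crop, with one on each side. Descending about 60 mm and closing.

Emit:
step_arm --moves '[{"rx": 0,"ry": 0,"rz": 0,"dx": 0,"dy": -1.5,"dz": 15,"gripper": 1},{"rx": 0,"ry": 0,"rz": 0,"dx": 0,"dy": 0,"dz": 15,"gripper": 1},{"rx": 0,"ry": 0,"rz": 0,"dx": 0,"dy": 0,"dz": 15,"gripper": 1},{"rx": 0,"ry": 0,"rz": 0,"dx": 0,"dy": 0,"dz": 10,"gripper": 1},{"rx": 0,"ry": 0,"rz": 0,"dx": 0,"dy": 0,"dz": 5,"gripper": 1},{"rx": 0,"ry": 0,"rz": 0,"dx": 0,"dy": 0,"dz": 0,"gripper": 1},{"rx": 0,"ry": 0,"rz": 0,"dx": 0,"dy": 0,"dz": 0,"gripper": 1}]' --grip_force 40

```text
clock: 2.8
tcp_pos: [0.4726, -0.3929, 0.1088]
orientation: [3.113, 0.415, 0.001]
contact_force: [-1.1, 0.3, 1.3]
grip_width: 0.0853
gripper_force: 0.0
```

Emit:
step_arm --moves '[{"rx": 0,"ry": 0,"rz": 0,"dx": 0,"dy": 0,"dz": 0,"gripper": 0.3},{"rx": 0,"ry": 0,"rz": 0,"dx": 0,"dy": 0,"dz": 0,"gripper": -1},{"rx": 0,"ry": 0,"rz": 0,"dx": 0,"dy": 0,"dz": 0,"gripper": -1},{"rx": 0,"ry": 0,"rz": 0,"dx": 0,"dy": 0,"dz": 0,"gripper": -1},{"rx": 0,"ry": 0,"rz": 0,"dx": 0,"dy": 0,"dz": 0,"gripper": -1},{"rx": 0,"ry": 0,"rz": 0,"dx": 0,"dy": 0,"dz": 0,"gripper": -1},{"rx": 0,"ry": 0,"rz": 0,"dx": 0,"dy": 0,"dz": 0,"gripper": -1}]' --grip_force 40

```text
clock: 3.68
tcp_pos: [0.4723, -0.3926, 0.1088]
orientation: [3.114, 0.415, 0.0]
contact_force: [-1.7, 1.5, 5.1]
grip_width: 0.0469
gripper_force: 40.4
```

```bash
python3 - <<'E'
from h import *
a=r.grab_frame("side")
o=r.get_obs();print(o["clock"],o["tcp_pos"],o["orientation"],o["contact_force"],o["grip_width"],o["gripper_force"])
cv2.imwrite("pics/crop3.png",cv2.resize(a[140:260,310:430],(500,500),interpolation=cv2.INTER_CUBIC))
E
```

```text
3.725 [ 0.47235334 -0.39259362  0.10884159] [3.11401771e+00 4.14527485e-01 4.63576244e-04] [-0.7963625   1.34376852  5.2228295 ] 0.0469348034103071 40.40533675113693
```

View pics/crop3.png

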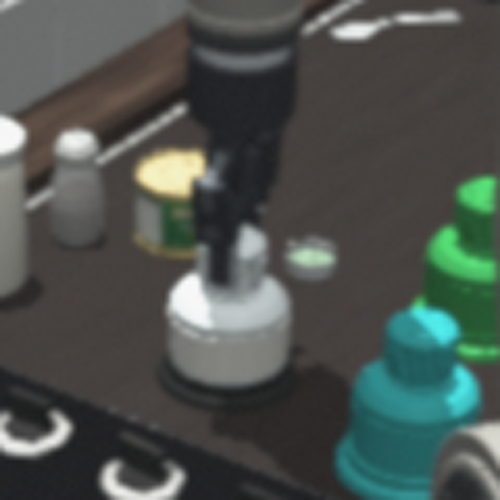

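Both fingers grip the cap, centred at about (232,255) in the crop, at 47 mm opening and 40 N. Pressing down 7 mm.

Emit:
step_arm --moves '[{"rx": 0,"ry": 0,"rz": 0,"dx": 0,"dy": 0,"dz": 0,"gripper": -1},{"rx": 0,"ry": 0,"rz": 0,"dx": 0,"dy": 0,"dz": 2,"gripper": -1},{"rx": 0,"ry": 0,"rz": 0,"dx": 0,"dy": 0,"dz": 2,"gripper": -1},{"rx": 0,"ry": 0,"rz": 0,"dx": 0,"dy": 0,"dz": 1.5,"gripper": -1},{"rx": 0,"ry": 0,"rz": 0,"dx": 0,"dy": 0,"dz": 1.5,"gripper": -1},{"rx": 0,"ry": 0,"rz": 0,"dx": 0,"dy": 0,"dz": 0,"gripper": -1},{"rx": 0,"ry": 0,"rz": 0,"dx": 0,"dy": 0,"dz": 0,"gripper": -1}]' --grip_force 50

```text
clock: 4.6
tcp_pos: [0.4724, -0.3926, 0.1027]
orientation: [3.114, 0.414, 0.001]
contact_force: [-3.2, 4.5, 13.1]
grip_width: 0.0464
gripper_force: 51.2
```

Emit:
step_arm --moves '[{"rx": 0,"ry": 0,"rz": 0,"dx": 0,"dy": 0,"dz": 1,"gripper": -1},{"rx": 0,"ry": 0,"rz": -4,"dx": 0,"dy": 0,"dz": 0,"gripper": -1},{"rx": 0,"ry": 0,"rz": -5,"dx": 0,"dy": 0,"dz": 0,"gripper": -1},{"rx": 0,"ry": 0,"rz": -5,"dx": 0,"dy": 0,"dz": 0,"gripper": -1},{"rx": 0,"ry": 0,"rz": 0,"dx": 0,"dy": 0,"dz": 0,"gripper": -1}]' --grip_force 50

```text
clock: 5.22
tcp_pos: [0.4726, -0.3931, 0.102]
orientation: [3.039, 0.792, 0.001]
contact_force: [-2.7, 1.9, 14.0]
grip_width: 0.0461
gripper_force: 51.3
```

```bash
python3 - <<'E'
from h import *
o=r.get_obs();print(o["clock"],o["tcp_pos"],o["orientation"],o["contact_force"],o["moment"],o["joints"][6])
E
```

```text
5.225 [ 0.47260135 -0.39312173  0.10202129] [3.03887407e+00 7.91928619e-01 1.30699640e-03] [-2.7115643   1.85210107 13.95401116] [0.62411881 0.8550531  0.10662469] -0.570931465022381
```

Emit:
step_arm --moves '[{"rx": 0,"ry": 0,"rz": -5,"dx": 0,"dy": 0,"dz": 0,"gripper": -1},{"rx": 0,"ry": 0,"rz": -7,"dx": 0,"dy": 0,"dz": 0,"gripper": -1},{"rx": 0,"ry": 0,"rz": -8,"dx": 0,"dy": 0,"dz": 0,"gripper": -1},{"rx": 0,"ry": 0,"rz": -8,"dx": 0,"dy": 0,"dz": 0,"gripper": -1},{"rx": 0,"ry": 0,"rz": -8,"dx": 0,"dy": 0,"dz": 0,"gripper": -1},{"rx": 0,"ry": 0,"rz": -8,"dx": 0,"dy": 0,"dz": 0,"gripper": -1},{"rx": 0,"ry": 0,"rz": -8,"dx": 0,"dy": 0,"dz": 0,"gripper": -1},{"rx": 0,"ry": 0,"rz": -8,"dx": 0,"dy": 0,"dz": 0,"gripper": -1},{"rx": 0,"ry": 0,"rz": -8,"dx": 0,"dy": 0,"dz": 0,"gripper": -1},{"rx": 0,"ry": 0,"rz": -6,"dx": 0,"dy": 0,"dz": 0,"gripper": -1},{"rx": 0,"ry": 0,"rz": 0,"dx": 0,"dy": 0,"dz": 0,"gripper": -1},{"rx": 0,"ry": 0,"rz": 0,"dx": 0,"dy": 0,"dz": 0,"gripper": -1}]' --grip_force 50

```text
clock: 6.72
tcp_pos: [0.4752, -0.3944, 0.1031]
orientation: [1.947, 2.456, 0.001]
contact_force: [2.3, -1.1, 13.2]
grip_width: 0.0466
gripper_force: 51.2
```

```bash
python3 - <<'E'
from h import *
o=r.get_obs();print(o["clock"],o["tcp_pos"],o["orientation"],o["contact_force"],o["moment"],o["joints"][6],o["grip_width"])
E
```

```text
6.725 [ 0.4751742  -0.39441909  0.10310957] [1.94732000e+00 2.45566279e+00 9.41017919e-04] [ 2.34469761 -1.08400073 13.24654654] [-0.23584235 -0.2254522   0.08242746] 0.522968838438635 0.04661811946802623
```

Emit:
step_arm --moves '[{"rx": 0,"ry": 0,"rz": 0,"dx": 0,"dy": 0,"dz": 0,"gripper": 1},{"rx": 0,"ry": 0,"rz": 0,"dx": 0,"dy": 0,"dz": 0,"gripper": 1},{"rx": 0,"ry": 0,"rz": 0,"dx": 0,"dy": 0,"dz": 0,"gripper": 1},{"rx": 0,"ry": 0,"rz": 0,"dx": 0,"dy": 0,"dz": 0,"gripper": 1},{"rx": 0,"ry": 0,"rz": 0,"dx": 0,"dy": 0,"dz": 0,"gripper": 1},{"rx": 0,"ry": 0,"rz": 0,"dx": 0,"dy": 0,"dz": -10,"gripper": 1},{"rx": 0,"ry": 0,"rz": 0,"dx": 0,"dy": 0,"dz": -20,"gripper": 1},{"rx": 0,"ry": 0,"rz": 0,"dx": 0,"dy": 0,"dz": -30,"gripper": 1},{"rx": 0,"ry": 0,"rz": 0,"dx": 0,"dy": 0,"dz": -40,"gripper": 1},{"rx": 0,"ry": 0,"rz": 0,"dx": 0,"dy": 0,"dz": -30,"gripper": 1},{"rx": 0,"ry": 0,"rz": 0,"dx": 0,"dy": 0,"dz": -15,"gripper": 1},{"rx": 0,"ry": 0,"rz": 0,"dx": 0,"dy": 0,"dz": 0,"gripper": 1}]' --grip_force 50

```text
clock: 8.22
tcp_pos: [0.4727, -0.3929, 0.2467]
orientation: [1.951, 2.459, -0.0]
contact_force: [0.6, -0.1, 0.0]
grip_width: 0.0853
gripper_force: 0.0
```

```bash
python3 - <<'E'
from h import *
a=r.grab_frame("side");cv2.imwrite("pics/s4.png",a)
b=cv2.imread("pics/side0.png")
o=r.get_obs();print(o["clock"],o["tcp_pos"],o["contact_force"],o["grip_width"])
f=lambda i:cv2.resize(i[180:245,330:410],None,fx=5,fy=5,interpolation=cv2.INTER_CUBIC)
cv2.imwrite("pics/crop4.png",np.hstack([f(b),f(a)]))
E
```

```text
8.275 [ 0.47199278 -0.39258485  0.24525622] [-0.22200766 -0.34901165 -0.29463133] 0.08530875792092468
```

View pics/crop4.png

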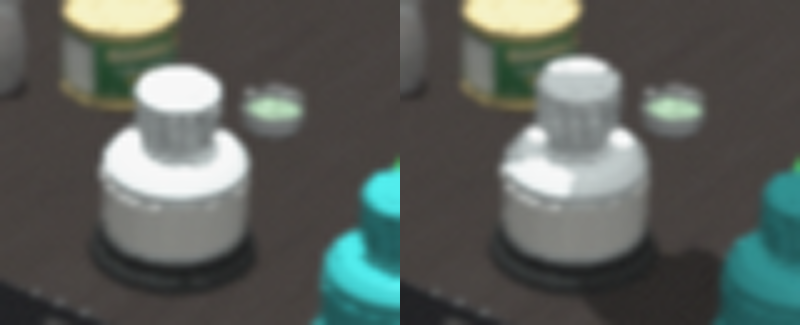

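The cap's top rim has risen from row 65 to row 55 in the crop. That is 2 image pixels, about 6 mm, so the cap has sprung up off its lock, and the robot is clear of it.

```bash
python3 -c "
from bench import r
print(r.hand_in())"
```

```text
the job is handed in; nothing more can be done
None
```

The tub's cap is unlocked: pressed down, turned about 88° anticlockwise and released, and the camera shows it about 6 mm above its locked height. The slim bottle was left alone, and the job is handed in at about 8.3 s.

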